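# Shut the hinged lathe-rest clamp, pin it, and keep it squeezed

### The arm

A 6-joint arm with a two-finger parallel gripper is mounted at the origin on the work surface. World frame = base frame: x ahead of the robot, y to its left, z up, the work surface at z = 0. Lengths are in m, angles in rad, forces in N, time in s.
With the tool pointing down it reaches from about 0.25 to 0.85 m from the base axis. Payload 12.5 kg.
Tool frame: the origin (TCP) lies between the finger pads; the fingertips stand 17 mm ahead of it and the grasp point (between the pads) lies 2 mm behind it (ctrl.tip_reach is the distance from the TCP to the fingertips, in m); z points along the fingers, y is the line along which they close (so a half turn about z gives the same grasp; the last joint's range is limited). The gripper opens to 93 mm and grips with 3 to 60 N. Pads are 15 mm wide; open, the fingers measure 128 mm over their backs; the gripper's body (75 mm by 188 mm) begins 65 mm behind the grasp point.
Start: joints at [1.103, 0.351, 1.652, -0, 1.139, -0.085], TCP at [0.205, 0.51, 0.216] pointing down, gripper open.
Joint ranges: [-2.75, 2.75], [-0.79, 2.1], [0.01, 2.65], [-1.57, 4.71], [0.07, 3.14], [-2.87, 2.87]. Speed limits (rad/s): [2.22, 2.22, 2.79, 3.14, 3.14, 3.14].

### API

Orientations are given as a rotation vector (axis times angle).
In Python, from bench import ctrl gives the robot as it stands. Calls block until the motion is done:
- ctrl.move_to(position, orientation): joint-space move of the TCP to a pose.
- ctrl.move_linear(position, speed=0.15, orientation=None, max_force=None): straight line of the TCP; orientation=None keeps the orientation; speed is the mean speed in m/s. With max_force (N) it stops when the force on the tool has changed by that much, and returns True; else False.
- ctrl.movej(angles): joint-space move.
- ctrl.let_go() and ctrl.clamp(): open the fingers fully, or close them until they stop; the grip force is fixed at half the most.
- ctrl.hold(seconds).
- ctrl.inverse_kinematics(position, orientation): joint angles nearest the present ones, or None.
- ctrl.sense(): the state.
- ctrl.get_image(name): name is "scene" or "side" or "wrist"; returns the picture (400x640x3 uint8, red, green, blue); there is no depth.
- ctrl.calibration(name): a dict with "fx", "fy", "cx", "cy" (pixels), "eye" and "rotation" of the camera in the world. Camera axes: x right, y down, z forward; pixel columns grow to the right and rows downward; lengths in m; the calibration is good to about 2 mm. A picture is of the moment at which its call begins: read the wrist's pose just before it. calibration takes no time and is no camera call; for the wrist camera it gives the pose at the moment of the call.
A pose or a line that the arm cannot do raises ctrl.PlanningError and nothing moves.
- ctrl.job_done(): hands the job in; it is judged then, once.
The state is a dict: "time_s": time; "joints": joint angles; "joint_velocities": joint speeds; "joint_torque": joint torques, N m; "eef_pos": TCP position; "tcp_rot": TCP orientation; "ft_force": force on the tool from outside, world axes, zero at the start; "ft_torque": the same for the moment, N m; "width": finger opening in m; "grip_force": force on a finger pad.
Only numpy, scipy, OpenCV 4.12 (cv2) and the standard library are available. Lean on these libraries where they do the work, as an engineer would, in place of code of your own. Each camera call takes 0.05 s, during which the arm holds its last target. There are 200 camera calls.

### The job

Swing the open half of the grey clamp shut around the spindle until its blue ear stands beside the yellow one and the two lug holes line up, then take the red-knobbed pin from the wooden block and push it fully home through both lugs. Last, squeeze the blue and yellow ears together with the gripper and finish while holding that squeeze, so that the clamp stays pressed fully shut. Leave the other two pins, the wrench and the brass bushing where they are.

Things in the scene. Friction and masses are not known exactly. Their poses are not given: they have to be found in the camera images.
- clamp: Fixed half of the grey clamp, screwed to the bench; origin under the centre of its bore. z up; y along the parting line from the hinge (at y -62 mm) to the pin hole (+68) and ears (+116); x square to it, from fixed to swing half. Its steel base plate spans y -85 to +41 and x +-65, 12 mm thick; the ring's top is at 51 mm, the steel spindle in the bore (60 mm diameter) at 56 mm.
- pin_hole (a point): Centre of the mouth of the clamp's vertical pin hole, 51 mm up, level with the upper lug's top face; axes as clamp; does not swing. Two lugs, each 16 mm thick, holes 15 mm wide right through: the upper lug belongs to the swing half, the lower (top 34 mm up) to the fixed half; free space below. The ears are 48 mm away along +y, so fingers holding the pin should close along x.
- clamp_hinge (a point): Point on the clamp's vertical hinge axis, 51 mm above the bench, 130 mm from pin_hole along -y; axes as clamp. The hinge pin ends 60 mm above the bench.
- swing (a joint): Angle of the clamp's swing half about the vertical hinge, rad: 0 = shut on its stop (holes in line), grows as it opens, at most 1.15. Opening turns it clockwise seen from above, the blue ear moving towards the clamp's +x. Friction (0.3 N m, about 2 N at the ear) keeps it where it is left; no spring.
- swing_ear (a point): Blue upright ear on the swing half's free end: 14 mm thick (its x), 24 mm wide (its y), 51 to 100 mm above the bench; origin at its centre, 75.5 mm up. In axes that turn with the swing half its centre is 178 mm along y and 11 mm along x from the hinge. Push its outer (+x) face to shut. Under it the lug reaches 12 mm further out, up to 51 mm high.
- fixed_ear: Yellow upright ear on the fixed half, same size as the blue one, origin at its centre, 75.5 mm up; axes as clamp. When shut the ears stand side by side with an 8 mm gap that stays open, 36 mm over both outer faces; a gripper from above can pinch both, closing along x. Under it the lug reaches 12 mm further out, up to 34 mm high.
- lock_pin_knob (a point): Grip point on the axis of the red-knobbed pin (loose, 0.11 kg, upright in a hole of the wooden block). Red knob: 26 mm diameter, 38 mm tall; this point is 22 mm above its foot. Below it a steel collar, 32 mm diameter, 6 mm thick, underside 28 mm below this point, seats on the block or upper lug. Shank: 12 mm diameter, 42 mm long, its last 8 mm tapering to 6 mm.
- lock_pin_tip (a point): Lower end of the red pin's shank, on its axis, 70 mm below lock_pin_knob; z along the pin, up. Pin home: 42 mm below pin_hole.
- pin_block: Fixed dark wooden block, 180 x 50 x 45 mm high (its x, y, z), origin at the centre of its underside, with three 16.5 mm through holes in a row along its x at -60, 0 and +60 mm. Holds the three pins in any order.
- blue_pin: Loose pin with a blue knob, 20 mm diameter, 86 mm long, in the block; origin at its lower tip. Leave it alone.
- black_pin: Loose pin with a black knob, 29 mm diameter, 86 mm long, in the block; origin at its lower tip. Leave it alone.
- wrench: Loose steel wrench, 200 mm long (x), lying flat, 8 mm thick, origin at the centre of its underside. Leave it alone.
- bushing: Loose brass bushing, 48 mm diameter, 30 mm tall, standing; origin at the centre of its underside. Leave it alone.

How it is judged:
By the outcome, as a careful person would: the job done as asked, in the order asked, and still so for the second after the job is handed in, while the arm keeps its last pose, push and grip.
It also fails if it takes over 72 s, if anything falls off the work surface, if the arm or the gripper's body presses on something with over 40 N, if the wrist force passes 120 N, or if a joint passes its speed limit or range.

## Working session

There is one attempt and no reset: what is moved stays moved. The work goes in short steps, each a Python script; the robot and the scene stay as the last script left them, time stands still between calls to the robot, and variables do not carry over. Pictures are saved under pics/ and viewed, at most 10 in all, crops included, and the job is handed in when it is done.

```bash
mkdir -p pics; python3 - <<'E'
from bench import ctrl
import cv2,numpy as np
for n in("scene","side"):
    cv2.imwrite(f"pics/{n}0.png",ctrl.get_image(n)[:,:,::-1])
    c=ctrl.calibration(n);print(n,c)
s=ctrl.sense();print(s["time_s"],s["eef_pos"],s["tcp_rot"],s["width"])
E
```

```text
scene {'fx': 372.6564219990443, 'fy': 372.6564219990443, 'cx': 322.503694292805, 'cy': 201.17159212161707, 'eye': array([ 0.95944958, -0.66593306,  0.78246989]), 'rotation': array([-2.30506469, -0.57176333,  0.23497599])}
side {'fx': 481.64016049728707, 'fy': 481.64016049728707, 'cx': 325.4039805128175, 'cy': 197.93043102767572, 'eye': array([0.46350532, 0.65681603, 0.96006054]), 'rotation': array([-0.27649179,  2.89669097, -1.03964828])}
0.1 [0.20528943 0.50993849 0.21506493] [-5.97655770e-01 -3.08393721e+00  1.49818040e-03] 0.0928729591259105
```

View pics/scene0.png

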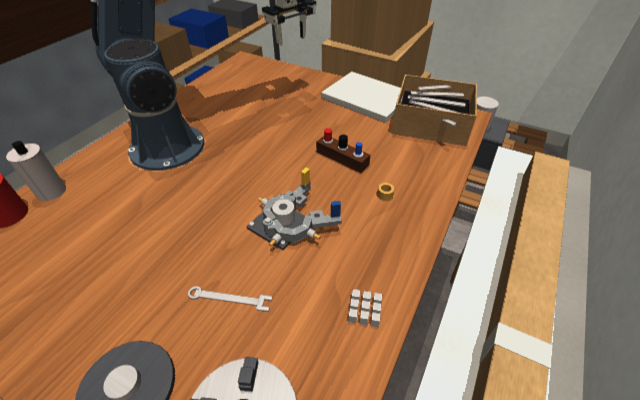

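View pics/side0.png

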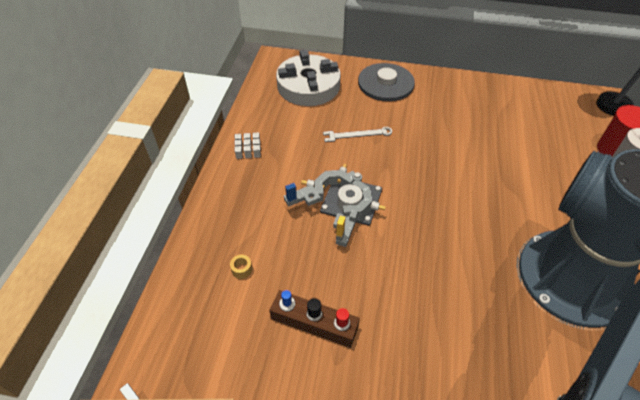

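The scene view has the clamp spindle near (283,208), yellow ear (306,178), blue ear (336,209) and red knob (328,135). The side view has them near (350,195), (340,227), (291,193) and (343,317). I'll segment the colours and triangulate.

```bash
cat > h.py <<'E'
from bench import ctrl
import cv2,numpy as np
from scipy.spatial.transform import Rotation as R
def blob(im,col,box=None):
    h=cv2.cvtColor(im,cv2.COLOR_RGB2HSV)
    H,S,V=[h[...,i].astype(int) for i in range(3)]
    m={'red':((H<6)|(H>174))&(S>190)&(V>90),'yellow':(H>22)&(H<32)&(S>170)&(V>110),
       'blue':(H>104)&(H<125)&(S>150)&(V>40)}[col].astype(np.uint8)
    if box is not None:
        k=np.zeros_like(m);x0,y0,x1,y1=box;k[y0:y1,x0:x1]=1;m&=k
    n,l,st,c=cv2.connectedComponentsWithStats(m)
    i=1+np.argmax(st[1:,4]);return c[i],st[i]
def P(c):
    Rm=R.from_rotvec(c['rotation']).as_matrix() if np.size(c['rotation'])==3 else c['rotation']
    return Rm,np.array(c['eye'])
def ray(c,uv):
    Rm,e=P(c);return e,Rm@np.array([(uv[0]-c['cx'])/c['fx'],(uv[1]-c['cy'])/c['fy'],1])
def atz(c,uv,z):
    e,d=ray(c,uv);return e+d*(z-e[2])/d[2]
def proj(c,p):
    Rm,e=P(c);q=Rm.T@(np.asarray(p)-e);return np.array([c['fx']*q[0]/q[2]+c['cx'],c['fy']*q[1]/q[2]+c['cy']])
def tri(pairs):
    A=np.zeros((3,3));b=np.zeros(3)
    for c,uv in pairs:
        e,d=ray(c,uv);d=d/np.linalg.norm(d);M=np.eye(3)-np.outer(d,d);A+=M;b+=M@e
    return np.linalg.solve(A,b)
def down(a): # tool down, closing axis (tool y) along world direction angle a
    y=np.array([np.cos(a),np.sin(a),0]);z=np.array([0,0,-1.]);x=np.cross(y,z)
    return R.from_matrix(np.c_[x,y,z]).as_rotvec()
E
python3 - <<'E'
from h import *
im={n:cv2.imread(f"pics/{n}0.png")[:,:,::-1].copy() for n in("scene","side")}
C={n:ctrl.calibration(n) for n in im}
B={'red':((315,120,345,150),(325,300,360,335)),'yellow':((295,160,320,195),(325,210,350,245)),'blue':((325,195,350,225),(280,180,302,205))}
for k,b in B.items():
    r=[(C[n],blob(im[n],k,x)) for n,x in zip(im,b)]
    print(k,tri([(c,q[0]) for c,q in r]).round(4),[q[1].tolist() for c,q in r])
print('spindle',tri([(C['scene'],(283,207)),(C['side'],(350,194))]).round(4))
print('bluepin',tri([(C['scene'],(359,149)),(C['side'],(287,299))]).round(4))
print('bushing',tri([(C['scene'],(386,191)),(C['side'],(241,266))]).round(4))
c=ctrl.calibration('wrist');Rm,e=P(c);T=R.from_rotvec(ctrl.sense()['tcp_rot']).as_matrix()
print('wristcam in tool',(T.T@(e-ctrl.sense()['eef_pos'])).round(4),(T.T@Rm).round(3),c['fx'],c['cx'],c['cy'])
a=cv2.resize(im['scene'][120:260,240:400],None,fx=2.5,fy=2.5,interpolation=2);b=cv2.resize(im['side'][160:350,265:395],None,fx=3,fy=3,interpolation=2)
o=np.zeros((570,790,3),np.uint8);o[:350,:400]=a;o[:,400:]=b
cv2.imwrite('pics/crop.png',o[:,:,::-1])
E
```

```text
red [0.5016 0.233  0.0754] [[324, 128, 8, 13, 74], [336, 309, 13, 18, 158]]
yellow [0.5402 0.0176 0.0978] [[302, 168, 7, 5, 21], [338, 217, 6, 8, 23]]
blue [ 0.6745 -0.0595  0.0783] [[332, 201, 8, 16, 112], [287, 184, 8, 16, 101]]
spindle [ 0.5362 -0.0999  0.0539]
bluepin [0.6197 0.2132 0.0677]
bushing [0.7498 0.1269 0.0167]
wristcam in tool [ 0.0699  0.0006 -0.1691] [[ 0.001 -0.967 -0.254]
 [ 1.     0.001 -0.   ]
 [ 0.    -0.254  0.967]] 291.0202980937466 317.57547643574014 201.40856977095316
```

View pics/crop.png

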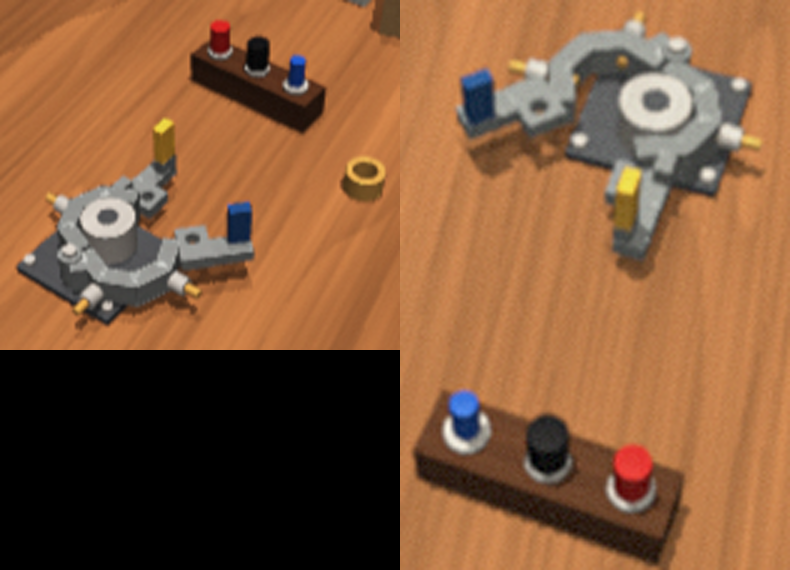

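The crops show the red, black and blue pins in the block, red at the end nearest the robot. The clamp is open, with its blue ear at world (0.674,-0.06) and yellow at (0.54,0.018). Yaw is about -7°. Next is a closer look from above with the wrist camera.

```bash
python3 - <<'E'
from h import *
a=np.radians(-7.4)
for k in (0,np.pi):
    q=ctrl.inverse_kinematics([0.57,-0.06,0.22],down(a+k));print(None if q is None else np.round(q,2))
q0=[ctrl.inverse_kinematics([0.57,-0.06,0.22],down(a+k)) for k in (0,np.pi)]
best=min([(abs(q[5]),i) for i,q in enumerate(q0) if q is not None])[1];print(best)
ctrl.move_to([0.57,-0.06,0.22],down(a+best*np.pi));ctrl.hold(.3)
s=ctrl.sense();c=ctrl.calibration('wrist');im=ctrl.get_image('wrist')
import pickle;pickle.dump((c,im),open('w1.pkl','wb'));cv2.imwrite('pics/w1.png',im[:,:,::-1])
print(s['time_s'],s['joints'].round(2) if hasattr(s['joints'],'round') else s['joints'])
yaw=a;O=np.array([.5362,-.0999,0])
for n,p in dict(spindle=(0,0,.056),hole=(0,.068,.034),hinge=(0,-.062,.060),yel=(-.011,.116,.1)).items():
    print(n,proj(c,O+R.from_euler('z',yaw).apply(p)).round(1))
E
```

```text
[-0.19  0.39  1.59 -0.    1.17 -0.06]
None
0
2.8083 [-0.19  0.39  1.59 -0.    1.17 -0.06]
spindle [293.6 223.2]
hole [294.  164.5]
hinge [294.4 271.3]
yel [276.1 123.6]
```

View pics/w1.png

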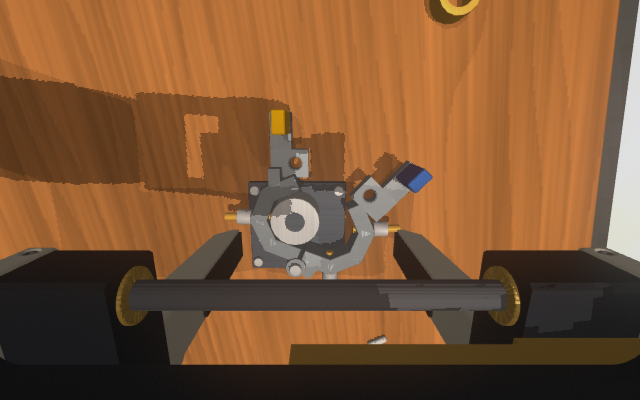

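The wrist view shows the spindle at (294.5,222), lower lug hole (296,162), hinge head (295.5,268), yellow ear top (279,122) and upper lug hole (370,195). I'll fit the clamp pose to these, then push the ear shut along an arc.

```bash
python3 - <<'E'
from h import *
import pickle,json
from scipy.optimize import least_squares
c,im=pickle.load(open('w1.pkl','rb'))
obs=[((0,0,.056),(294.5,222)),((0,.068,.034),(296,162)),((0,-.062,.060),(295.5,268)),((-.011,.116,.1),(279,122))]
f=lambda x:np.concatenate([proj(c,np.array([x[0],x[1],0])+R.from_euler('z',x[2]).apply(p))-u for p,u in obs])
r=least_squares(f,[.536,-.1,-.13]);x0,y0,yaw=r.x;print(r.x.round(4),r.fun.round(1))
json.dump(list(r.x),open('clamp.json','w'))
hw=R.from_euler('z',yaw).apply([0,-.062,0])+[x0,y0,0]
def th(p,lx,ly):
    d=p[:2]-hw[:2];return np.arctan2(ly,lx)-(np.arctan2(d[1],d[0])-yaw),np.hypot(*d)
t1=th(np.array([.6745,-.0595]),.011,.178);t2=th(atz(c,(370,195),.051),0,.130);print(t1,t2)
t=(t1[0]+t2[0])/2
def pose(t,ex,z):
    p=hw+R.from_euler('z',yaw-t).apply([.018+.0175+ex,.178,0]);p[2]=z;return p,down(yaw-t)
ctrl.clamp();print('w',ctrl.sense()['width'])
p,o=pose(t,.025,.17);ctrl.move_to(p,o)
p,o=pose(t,.025,.078);print(p,'hit',ctrl.move_linear(p,.08,o,max_force=8))
s0=np.array(ctrl.sense()['ft_force']);q=ctrl.sense()
print(q['time_s'],q['eef_pos'],s0)
p,o=pose(t,.004,.078);ctrl.move_linear(p,.06,o)
for u in np.linspace(t,0.06,8)[1:]:
    p,o=pose(u,.002,.078);h=ctrl.move_linear(p,.10,o,max_force=20)
    s=ctrl.sense();print(round(u,2),h,np.round(s['ft_force'],1),round(s['time_s'],1))
    if h:break
E
```

```text
[ 0.5382 -0.0978 -0.1381] [ 0.5 -0.7 -0.2  0.6 -0.2  1.6 -0.1 -1. ]
(np.float64(0.7681303061225916), np.float64(0.17582884250315975)) (np.float64(0.7590593362915548), np.float64(0.13003318432227107))
w 0.00048585708733618713
[ 0.70681183 -0.0962381   0.078     ] hit False
6.3583 [ 0.70718229 -0.09629109  0.07870027] [ 0.15337168 -0.21206937 -0.54171757]
0.66 False [-1.   0.7 -0.2] 7.2
0.56 False [0.4 0.7 0.2] 7.5
0.46 False [-0.2  0.1  0.1] 7.9
0.36 False [ 0.8 -0.3  0.5] 8.2
0.26 False [0.5 0.1 0.4] 8.5
0.16 False [ 0.4 -0.   0. ] 8.9
0.06 False [0.8 0.1 0.5] 9.2
```

```bash
python3 - <<'E'
from h import *
import json
x0,y0,yaw=json.load(open('clamp.json'))
Rz=R.from_euler('z',yaw);O=np.array([x0,y0,0])
p=O+Rz.apply([.0355-.015,.116,0]);p[2]=.078
print(ctrl.move_linear(p,.03,down(yaw),max_force=14))
s=ctrl.sense();print(s['time_s'],s['ft_force'],Rz.inv().apply(s['eef_pos']-O))
ctrl.hold(.2)
p=O+Rz.apply([.075,.116,0]);p[2]=.078;ctrl.move_linear(p,.15)
p[2]=.2;ctrl.move_linear(p,.2);ctrl.let_go()
p=O+Rz.apply([.0,.10,0]);p[2]=.24;ctrl.move_to(p,down(yaw));ctrl.hold(.2)
import pickle
c=ctrl.calibration('wrist');im=ctrl.get_image('wrist');pickle.dump((c,im),open('w2.pkl','wb'))
cv2.imwrite('pics/w2.png',cv2.resize(im[100:300,200:440],None,fx=3,fy=3,interpolation=2)[:,:,::-1])
for q in [(0,.068,.051),(0,0,.056),(0,-.062,.06),(.011,.116,.1),(-.011,.116,.1)]:
    print(q,((proj(c,O+Rz.apply(q))-[200,100])*3).round(0))
print(ctrl.sense()['time_s'])
E
```

```text
True
9.8417 [2.40496089 0.81426428 1.07343365] [0.03131169 0.11531836 0.07833537]
(0, 0.068, 0.051) [351. 324.]
(0, 0, 0.056) [351. 476.]
(0, -0.062, 0.06) [351. 605.]
(0.011, 0.116, 0.1) [381. 233.]
(-0.011, 0.116, 0.1) [320. 233.]
13.4083
```

View pics/w2.png

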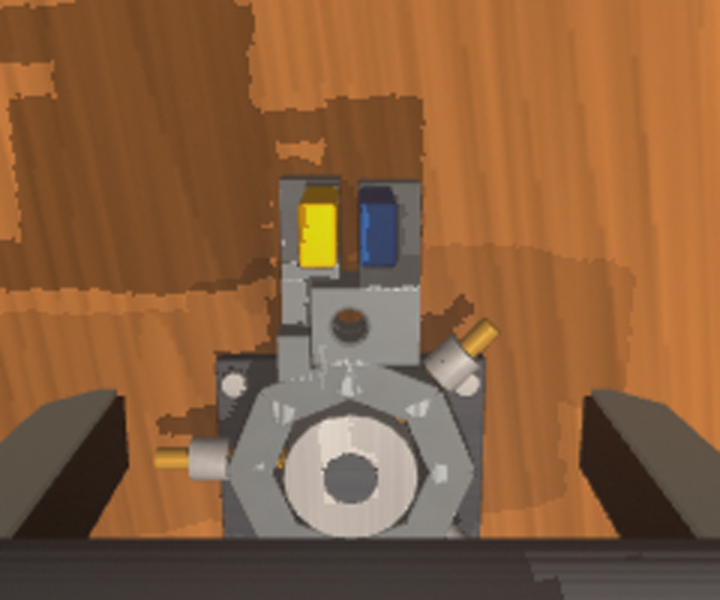

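The ears stand side by side, and the lug hole at (350,324) matches its prediction of (351,324), so the clamp is shut. Next is the red pin. I'll grip across the row, so the fingers clear the black knob.

```bash
python3 - <<'E'
from h import *
b=np.radians(-9.5);p=[.5016,.233-.0,.22]
Q=[(ctrl.inverse_kinematics(p,down(b+k)),k) for k in(np.pi/2,-np.pi/2)]
for q,k in Q:print(k,None if q is None else np.round(q,2))
k=min([(abs(q[5]),k) for q,k in Q if q is not None])[1]
ctrl.move_to(p,down(b+k));ctrl.hold(.2)
c=ctrl.calibration('wrist');im=ctrl.get_image('wrist')
import pickle;pickle.dump((c,im,b+k),open('w3.pkl','wb'))
cv2.imwrite('pics/w3.png',im[:,:,::-1])
h=blob(im,'red');print(h)
print(proj(c,[.5016,.233,.089]),atz(c,h[0],.085));print(ctrl.sense()['time_s'])
E
```

```text
1.5707963267948966 [ 0.35  0.35  1.64  0.    1.15 -1.05]
-1.5707963267948966 [0.35 0.35 1.64 0.   1.15 2.09]
(array([319.65737052, 190.20517928]), array([308, 176,  24,  28, 502], dtype=int32))
[317.78903798 192.60554631] [0.50024638 0.23525716 0.085     ]
14.6917
```

View pics/w3.png

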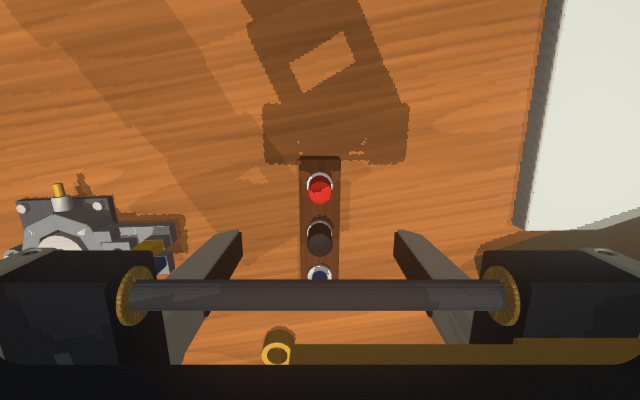

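The wrist view shows the red knob's top face at about (320,192), with the block aligned vertically in the image. I'll grasp it there.

```bash
python3 - <<'E'
from h import *
import pickle
c,im,ang=pickle.load(open('w3.pkl','rb'))
p=atz(c,(320,192),.089);print(p)
q=p.copy();q[2]=.14;ctrl.move_linear(q,.2,down(ang))
q[2]=.075;print(ctrl.move_linear(q,.1,max_force=8))
ctrl.clamp();s=ctrl.sense();print(s['width'],s['grip_force'],s['eef_pos'],s['ft_force'])
q=np.array(s['eef_pos']);q[2]=.18;ctrl.move_linear(q,.15);ctrl.hold(.2)
s=ctrl.sense();print(s['time_s'],s['width'],s['ft_force'])
c=ctrl.calibration('wrist');im=ctrl.get_image('wrist');T=R.from_rotvec(s['tcp_rot'])
pickle.dump((c,im),open('w4.pkl','wb'))
S=[ctrl.get_image(n)for n in('scene','side')]
e=np.array(s['eef_pos']);o=[]
for n,i in zip(('scene','side'),S):
    cc=ctrl.calibration(n);u=proj(cc,e-[0,0,.03]).astype(int);print(n,u)
    x0,y0=u-[35,40];o.append(cv2.resize(np.pad(i,((50,50),(50,50),(0,0)))[y0+50:y0+130,x0+50:x0+120],None,fx=5,fy=5,interpolation=2));print((x0,y0),[proj(cc,e+[0,0,z]).round(1) for z in(0.002,-.026,-.068)])
w=cv2.resize(im[140:280,220:420],(570,400),interpolation=2)[:, :]
cv2.imwrite('pics/w4.png',np.hstack(o)[:,:,::-1])
cv2.imwrite('pics/w4w.png',im[:,:,::-1])
E
```

```text
[0.50134182 0.23541467 0.089     ]
False
0.025006427253020155 29.97347205877304 [0.50132772 0.23539073 0.07498288] [-0.41032108 -0.74069776  0.76784818]
18.1667 0.025243437313588017 [-0.35027518  0.33456122 -1.63378673]
scene [327 113]
(np.int64(292), np.int64(73)) [array([327.7, 104. ]), array([327.6, 112. ]), array([327.5, 123.5])]
side [342 300]
(np.int64(307), np.int64(260)) [array([343.1, 291.8]), array([342.5, 299.2]), array([341.6, 309.5])]
```

View pics/w4.png

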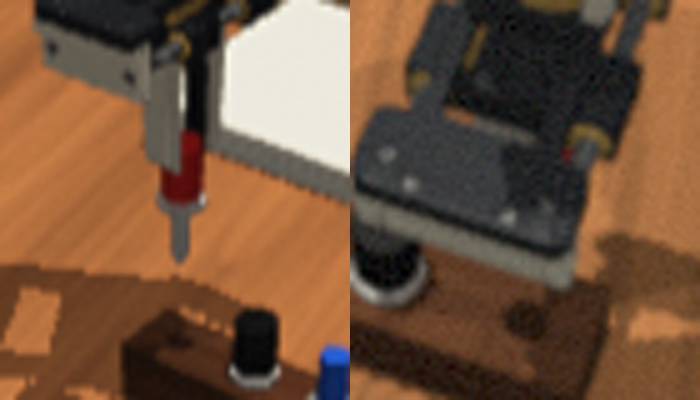

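The pin is held upright, its tip at scene px (328,125.6) as predicted, and its hole in the block is empty. Now I'll insert it with a force guard.

```bash
python3 - <<'E'
from h import *
import json,pickle
x0,y0,yaw=json.load(open('clamp.json'));Rz=R.from_euler('z',yaw);O=np.array([x0,y0,0])
H=O+Rz.apply([0,.068,0])
def at(z,d=(0,0)): return H+Rz.apply([d[0],d[1],0])+[0,0,z]
ctrl.move_to(at(.2),down(yaw));ctrl.move_linear(at(.132),.12);ctrl.hold(.2)
c=ctrl.calibration('wrist');im=ctrl.get_image('wrist')
f0=np.array(ctrl.sense()['ft_force'])
hit=ctrl.move_linear(at(.081),.04,max_force=8)
s=ctrl.sense();print(hit,s['time_s'],s['eef_pos'],s['ft_force']-f0,Rz.inv().apply(s['eef_pos']-at(0)),s['width'])
cv2.imwrite('pics/w5.png',np.vstack([cv2.resize(i[80:240,220:420],None,fx=1.8,fy=1.8) for i in (im,ctrl.get_image('wrist'))])[:,:,::-1])
E
```

```text
False 21.7583 [ 0.54771839 -0.0304295   0.0812105 ] [ 0.3206938  -0.12985953  0.20743555] [1.55278381e-04 2.24793895e-05 8.12105024e-02] 0.024788788783885324
```

```bash
python3 - <<'E'
from h import *
import json
x0,y0,yaw=json.load(open('clamp.json'));Rz=R.from_euler('z',yaw);O=np.array([x0,y0,0])
p=np.array(ctrl.sense()['eef_pos']);p[2]-=.006
h=ctrl.move_linear(p,.02,max_force=8);s=ctrl.sense();print(h,s['eef_pos'][2],s['ft_force'])
ctrl.let_go();p[2]=.2;ctrl.move_linear(p,.15)
p=O+Rz.apply([0,.10,.24]);ctrl.move_to(p,down(yaw));ctrl.hold(.1)
c=ctrl.calibration('wrist');im=ctrl.get_image('wrist')
a=cv2.resize(im[100:250,220:420],None,fx=2,fy=2,interpolation=2)
u=proj(ctrl.calibration('scene'),O+Rz.apply([0,.08,.06])).astype(int);i=ctrl.get_image('scene')
b=cv2.resize(i[u[1]-30:u[1]+30,u[0]-40:u[0]+40],(400,300),interpolation=2)
cv2.imwrite('pics/w6.png',np.hstack([a,b])[:,:,::-1])
b,_=blob(im,'red');print(b,[proj(c,O+Rz.apply([0,.068,z])).round(1) for z in(.095,.101)],ctrl.sense()['time_s'])
E
```

```text
True 0.08083485805842533 [-1.28067007  0.6481258   7.25405759]
[318.04385965 217.94152047] [array([317.9, 218.6]), array([317.9, 220.3])] 24.65
```

View pics/w6.png

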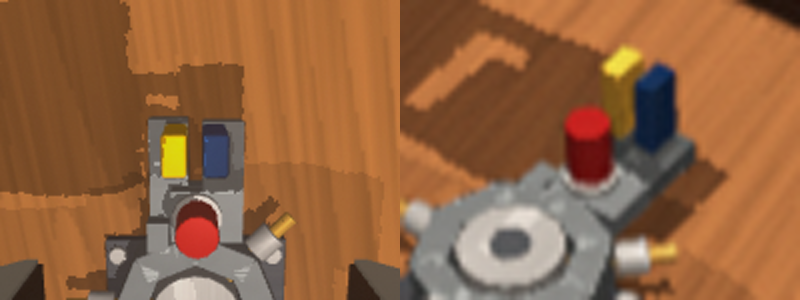

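The collar sits flat on the upper lug, with the knob at crop (197,237) where it should be. Now the final squeeze on the ears.

```bash
python3 - <<'E'
from h import *
import json
x0,y0,yaw=json.load(open('clamp.json'));Rz=R.from_euler('z',yaw);O=np.array([x0,y0,0])
at=lambda z:O+Rz.apply([0,.116,z])
ctrl.move_linear(at(.15),.12,down(yaw));print(ctrl.move_linear(at(.079),.08,max_force=8))
ctrl.clamp();ctrl.hold(1.0)
s=ctrl.sense();print(s['time_s'],s['width'],s['grip_force'],s['ft_force'],s['eef_pos'])
u=proj(ctrl.calibration('scene'),O+Rz.apply([0,.08,.06])).astype(int);i=ctrl.get_image('scene')
cv2.imwrite('pics/w7.png',cv2.resize(i[u[1]-60:u[1]+60,u[0]-80:u[0]+80],(640,480),interpolation=2)[:,:,::-1])
E
```

```text
False
28.525 0.03573654766502706 30.001005828380585 [-11.06110652   1.27374223   8.47646478] [0.55214761 0.01739713 0.07879364]
```

View pics/w7.png

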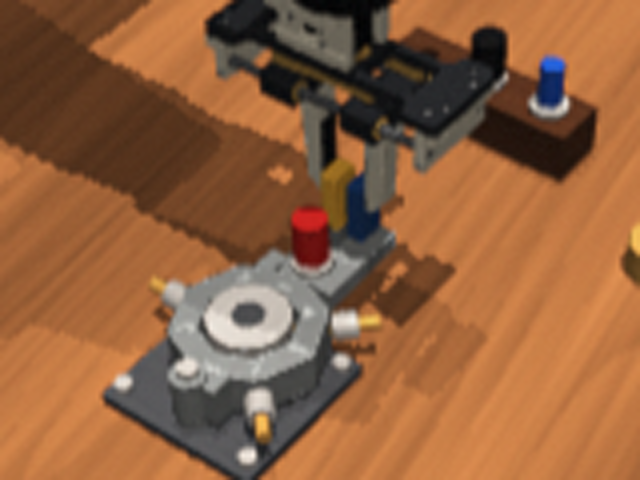

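The clamp is pinched at 35.7 mm (36 mm when shut) with 30 N, and the pin is seated. The ears are pushing the tool sideways with 11 N, so I'll shift it slightly to even that out, then hand in.

```bash
python3 - <<'E'
from h import *
import json
x0,y0,yaw=json.load(open('clamp.json'));Rz=R.from_euler('z',yaw)
s=ctrl.sense();p=np.array(s['eef_pos'])+Rz.apply([-.0007,0,0])
ctrl.move_linear(p,.01);ctrl.hold(.5);s=ctrl.sense();print(s['time_s'],s['width'],s['grip_force'],s['ft_force'])
if np.linalg.norm(s['ft_force'])<20 and s['width']<.0368 and s['grip_force']>20: print(ctrl.job_done())
E
```

```text
29.5 0.03560843194349081 30.01553177833557 [ 5.40319175 -1.01992977 -2.77816717]
the job is handed in; nothing more can be done
None
```

The clamp is shut, the red pin is fully home through both lugs, and I handed the job in at 29.5 s with the gripper still squeezing both ears at 30 N; no verdict came back.

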